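# Seat the sample cup on the analyser's drive and start the run

### The arm

A 6-joint arm with a two-finger parallel gripper is mounted at the origin on the work surface. World frame = base frame: x ahead of the robot, y to its left, z up, the work surface at z = 0. Lengths are in m, angles in rad, forces in N, time in s.
With the tool pointing down it reaches from about 0.375 to 0.925 m from the base axis. Payload 5.7 kg.
Tool frame: the origin (TCP) lies at the very end of the fingers, on their centre line; the grasp point (between the pads) lies 19 mm behind it (hold_point_z is the distance from the TCP to the grasp point, in m); z points along the fingers, y is the line along which they close (so a half turn about z gives the same grasp; the last joint's range is limited). The gripper opens to 85 mm and grips with 20 to 120 N. Pads are 22 mm wide; open, the fingers measure 114 mm over their backs; the gripper's body (76 mm by 85 mm) begins 54 mm behind the grasp point. The pads swing forward as they close: fully open they stand 13 mm farther back than shut.
Start: joints at [-1.463, 0.359, 1.51, -0, 1.272, -0.115], TCP at [0.133, -0.585, 0.199] pointing down, gripper open.
Joint ranges: [-2.97, 2.97], [-1.01, 2.36], [0.21, 2.38], [-0.96, 4.11], [0.2, 2.71], [-2.98, 2.98]. Speed limits (rad/s): [2.39, 2.39, 3.14, 3.14, 3.14, 3.14].

### API

Orientations are given as a unit quaternion [w, x, y, z].
In Python, from station import sense, camera, calibration, job_done, hold_point_z gives the robot as it stands.
- The arm moves only by the tool apply_moves, never from a script. Its argument "increments" is a list of rows, each a list of 3 entries, a list of its own where there are three numbers: the shift along the tool's x, y, z each as a share of 0.25 m, from -1 to 1, then the turn about the tool's z as a share of 360 degrees, from -1 to 1, then the opening, from 0 (shut) to 1 (fully open). A call has 1 to 12 rows; each row is the pose to reach, as a shift and turn from the pose commanded when the call began, along the tool's axes at that moment, turning the shorter way round; what a row does not reach only later rows make up. A row lasts 1/10 s, in which the tool goes at most 50 mm and 8.59 degrees, less where a joint would pass 70% of its speed; a pose out of reach is approached as far as the arm can. A call with a number of a shift or a turn outside -1 to 1 is refused whole. A call with a gripper value outside its range is refused whole. The fingers move at their own pace and stop on an object; the grip force is fixed at half the most. Time passes only in rows, so rows that repeat a pose let the fingers close. It gives the time, the measured TCP pose, the force, the opening and the grip force at its end, in the units of the state.
- sense(): the state, without advancing time (a new reading comes with each control period).
- camera(name): name is "scene" or "top"; returns the picture (480x640x3 uint8, red, green, blue); there is no depth.
- calibration(name): a dict with "fx", "fy", "cx", "cy" (pixels), "R" (3x3) and "t" (3): a world point X has camera coordinates R X + t. Camera axes: x right, y down, z forward; pixel columns grow to the right and rows downward; lengths in m; the calibration is good to about 2 mm. A picture is of the moment at which its call begins. calibration takes no time and is no camera call.
- job_done(): hands the job in; it is judged then, once.
The state is a dict: "time_s": time; "joint_pos": joint angles; "qd": joint speeds; "joint_torque": joint torques, N m; "eef_pos": TCP position; "tcp_rot": TCP orientation; "force": force on the tool from outside, world axes, zero at the start; "ft_torque": the same for the moment, N m; "opening": finger opening in m; "gripper_force": force on a finger pad.
Only numpy, scipy, OpenCV 4.12 (cv2) and the standard library are available. Lean on these libraries where they do the work, as an engineer would, in place of code of your own. Each camera call takes 0.05 s, during which the arm holds its last target. There are 200 camera calls.

### The job

Load the filled ice-cream sample cup into the analyser: set it upright over the drive spindle and, pressing only lightly, turn it on the drive disc until its drive pin drops into the disc's hole and the cup sits flush. Then press the green start button and leave the cup seated. Do not disturb the other things on the bench.

Things in the scene. Friction and masses are not known exactly. Their poses are not given: they have to be found in the camera images.
- analyser: bench food analyser fixed to the bench: stainless housing 320 x 280 mm, 140 mm tall, sloped panel with display and blue keys at its front (-x). Origin: centre of its underside; x to its back, z up. On its flat deck a black drive disc, 100 mm across, carries the cup; its bearing is spoiled if the cup presses on it, in any direction, with over 30 N (4 to 8 N is plenty to feel with).
- drive_axis (a point): where the drive axis meets the flat top of the drive disc, 150 mm above the bench (10 mm above the deck), 35 mm behind the housing's centre; axes as the housing's. A steel spindle, 12 mm across, stands here 17 mm above the disc, its upper 8 mm tapering to 5 mm. The disc has one blind hole for the cup's pin: 10.4 mm across, 9.5 mm deep, 35 mm from the drive axis.
- index_line (a point): middle of a red line on the deck, 73 mm from the drive axis straight along the housing's +x. The drive's own angle is not measured: the disc has come to rest with its hole anywhere within 40 degrees (0.70 rad) to either side of this line, as seen from the drive axis, and its gearbox holds it there (it slips only above 1.5 N m).
- cup: closed round sample cup, 92 mm across: aluminium, black lid 40 mm above the underside, about 0.35 kg; keep it upright. Origin: centre of its flat underside, z up. In the middle of the underside a bore 15.5 mm across and 20 mm deep fits over the spindle. Until its pin is in the disc's hole, the pin rides on the disc and keeps the underside 7 mm up; seated, the underside lies flat on the disc.
- pin_tip (a point): end of the cup's steel drive pin: 8 mm across, 6.4 mm at its chamfered tip, standing 7 mm down from the cup's underside, 35 mm from the cup's centre in the cup's +x. A red dot on the lid lies right above it.
- cup_grip (a point): middle of the black bar grip that stands centred on the cup's lid, 56 mm above the cup's underside; the bar is 16 mm thick (along the cup's x), 50 mm long (along its y) and 28 mm tall (40 to 68 mm above the underside).
- block: grey parking block fixed to the bench, 110 x 110 mm and 14 mm tall, on which the cup stands at the start, its pin hanging in a groove 16 mm wide that runs along the block's x. Origin: centre of its underside.
- start_top (a point): middle of the top of the green start button, 24 mm across, in a black collar 40 mm across and 12 mm high on the deck near its front right corner; pressed straight down, it springs back. Its top stands about 18 mm above the deck.
- start (a joint): travel of the start button in m: 0 released, 0.005 fully down (takes 5 N); the run starts beyond 0.0035.
- flask: stoppered conical glass flask, 84 mm across, 150 mm tall; loose bystander. Origin: centre of its underside.
- tub: ice-cream tub with a blue lid, 96 mm across, 70 mm tall; loose bystander. Origin: centre of its underside.
- spatula: spatula about 200 mm long lying on the bench; loose bystander.

How it is judged:
On the way, in this order (a step that is already met when the one before it is completed fails the run):
1. the cup sits flush on the drive disc, its pin in the hole (horizontal distance between cup and drive_axis below 0.005 m and z of cup in the frame of drive_axis below 0.002 m and angle between cup's own z axis and vertical below 0.03 rad), for 0.2 s.
2. the start button is pressed (value of joint start above 0.0035 m), for 0.05 s.
At the end, for the whole second after the job is handed in: The cup rests on the drive disc on the spindle (within 5 mm of the drive axis), flush (underside less than 2 mm above the disc, tilt under 0.03 rad), which it can only be with the pin in the hole; it is at rest and released, and the start button has been pressed and has sprung back (all of step 1 and linear speed of cup below 0.01 m/s and value of joint start below 0.0015 m); the robot touches nothing.
It fails at once if the cup presses on the analyser with more than 30 N (contact force between cup and analyser above 30 N).
It fails at once if the cup is tipped by more than 20 degrees (angle between cup's own z axis and vertical above 0.35 rad).
It fails at once if the flask is moved by more than 3 cm or tipped (distance of flask from where it was at the start of the episode above 0.03 m or angle between flask's own z axis and vertical above 0.35 rad).
It fails at once if the tub is moved by more than 3 cm or tipped (distance of tub from where it was at the start of the episode above 0.03 m or angle between tub's own z axis and vertical above 0.35 rad).
It fails at once if the spatula is moved by more than 3 cm (distance of spatula from where it was at the start of the episode above 0.03 m).
It also fails if it takes over 64 s, if anything falls off the work surface, if the arm or the gripper's body presses on something with over 40 N, if the wrist force passes 120 N, or if a joint passes its speed limit or range.

## Working session

There is one attempt and no reset: what is moved stays moved. The work goes in short steps, Python scripts to look and compute and a tool call to move; the robot and the scene stay as the last step left them, time stands still between calls to the robot, and variables do not carry over. Pictures are saved under pics/ and viewed, at most 10 in all, crops included, and the job is handed in when it is done.

Besides the shell and the picture viewer there is one more tool, called after "Request:" by a JSON object that holds its "fn" and its "kwargs". apply_moves: Moves the arm, as the interface text tells. Its arguments: {"type":"object","properties":{"increments":{"type":"array","items":{"type":"array"}}},"required":["increments"]}

```bash
mkdir -p pics
python3 - <<'E'
from station import *
import cv2,numpy as np
for n in("scene","top"):
    im=camera(n); cv2.imwrite(f"pics/{n}0.png",im[:,:,::-1]); c=calibration(n); print(n,{k:np.round(v,4).tolist() for k,v in c.items()})
print(sense(),hold_point_z)
E
```

```text
scene {'fx': 475.1667, 'fy': 475.1667, 'cx': 330.1251, 'cy': 238.8825, 'R': [[-0.7195, 0.6945, -0.0074], [0.4794, 0.4889, -0.7288], [-0.5025, -0.5279, -0.6847]], 't': [0.3709, -0.1995, 1.4813]}
top {'fx': 501.1478, 'fy': 501.1478, 'cx': 314.4, 'cy': 236.7824, 'R': [[-0.0197, -0.9997, 0.0145], [-0.9969, 0.0185, -0.0766], [0.0764, -0.016, -0.997]], 't': [0.0502, 0.5906, 1.2617]}
{'time_s': 0.1, 'joint_pos': array([-1.46309207e+00,  3.59474380e-01,  1.51130750e+00, -2.52194448e-06,
        1.27252461e+00, -1.15082957e-01]), 'qd': array([ 1.41633309e-03, -1.02436435e-03, -1.19360610e-03,  8.02114499e-04,
        9.54123983e-04, -1.46549013e-05]), 'joint_torque': array([ 3.80814963e-04, -5.28649127e+01, -2.79350370e+01, -1.72970026e-04,
        5.00615235e-03, -1.83350772e-05]), 'eef_pos': array([ 0.13249874, -0.58450429,  0.19851941]), 'tcp_rot': array([-8.56919910e-04,  9.93801739e-01,  1.11163704e-01,  1.95650858e-06]), 'force': array([ 0.04872823,  0.01528669, -0.22124734]), 'ft_torque': array([0.04886754, 0.01068399, 0.02965202]), 'gripper_force': 0.0, 'opening': 0.08514935087285165} 0.0187
```

View pics/scene0.png

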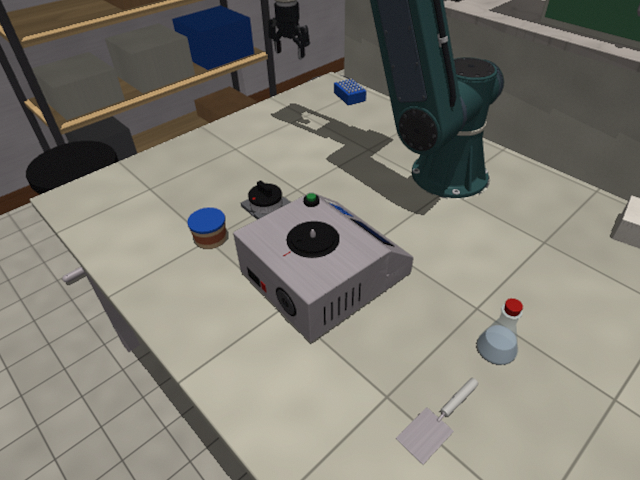

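View pics/top0.png

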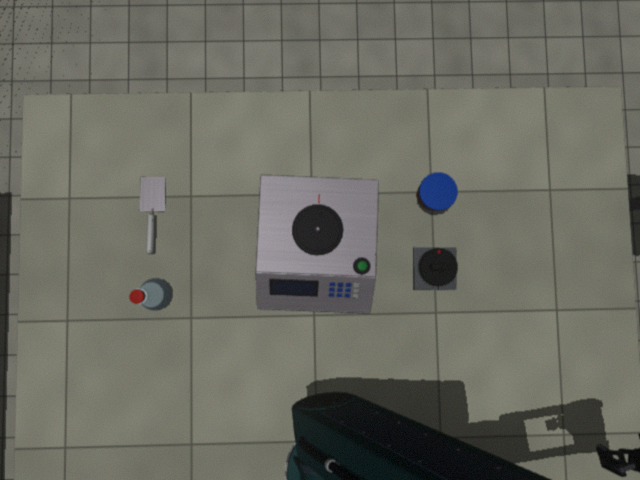

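The scene view shows the disc at about (313,238), the button at (311,199) and the cup at (264,195). In the top view the disc is at (317,230), the red line at (319,199), the button at (361,266), the cup at (437,266) and its red dot at (438,252).

```bash
cat > h.py <<'E'
import cv2,numpy as np
from station import *
def ray(n,uv,z):
    c=calibration(n);R=np.array(c["R"]);t=np.array(c["t"])
    d=R.T@np.array([(uv[0]-c["cx"])/c["fx"],(uv[1]-c["cy"])/c["fy"],1]);o=-R.T@t
    return o+d*(z-o[2])/d[2]
def blobs(im,mask,box,amin=4):
    x0,y0,x1,y1=box;m=np.zeros(mask.shape,np.uint8);m[y0:y1,x0:x1]=mask[y0:y1,x0:x1]
    n,l,s,c=cv2.connectedComponentsWithStats(m)
    return [(c[i],s[i],l==i) for i in range(1,n) if s[i][4]>=amin]
def masks(im):
    f=im.astype(int);r,g,b=f[...,0],f[...,1],f[...,2]
    return {"red":((r>g*1.5)&(r>b*1.5)&(r>60)).astype(np.uint8),"green":((g>r*1.4)&(g>b*1.3)&(g>50)).astype(np.uint8),"dark":(f.max(2)<60).astype(np.uint8)}
E
python3 - <<'E'
from h import *
im={n:cv2.imread(f"pics/{n}0.png")[:,:,::-1] for n in("scene","top")}
def rep(n,k,box,z,amin=4):
    for c,s,l in blobs(im[n],masks(im[n])[k],box,amin): print(n,k,np.round(c,2),s,"P",np.round(ray(n,c,z),4))
rep("top","dark",(280,195,350,260),.15,50); rep("scene","dark",(280,215,345,262),.15,50)
rep("top","red",(310,185,330,212),.14); rep("scene","red",(270,240,300,262),.14)
rep("top","green",(345,250,375,280),.158); rep("scene","green",(300,188,322,210),.158)
rep("top","dark",(405,240,465,295),.054,20); rep("top","red",(425,240,450,262),.054,1); rep("scene","red",(240,175,290,215),.054,1)
print("tub", ray("top",(438,191),.07))
a=np.hstack([cv2.resize(im["top"][225:305,395:475],(399,399),interpolation=cv2.INTER_CUBIC),cv2.resize(im["scene"][165:245,225:305],(399,399),interpolation=cv2.INTER_CUBIC)])
cv2.imwrite("pics/c1.png",a[:,:,::-1])
E
```

```text
top dark [317.25 229.42] [ 293  205   50   50 1946] P [0.5986 0.034  0.15  ]
scene dark [312.52 239.28] [ 287  222   52   36 1441] P [0.6061 0.0392 0.15  ]
scene red [286.11 253.67] [283 252   7   4   9] P [0.6711 0.0246 0.14  ]
top green [361.8  265.41] [357 261  11  10  86] P [ 0.5135 -0.0659  0.158 ]
scene green [310.88 196.55] [306 193  10   8  60] P [ 0.5124 -0.0688  0.158 ]
top dark [437.34 267.  ] [ 417  248   40   41 1235] P [ 0.5077 -0.266   0.054 ]
top dark [413.6 277.9] [413 270   2  19  30] P [ 0.4818 -0.2056  0.054 ]
top red [438.5 251.5] [437 250   4   4  12] P [ 0.5463 -0.2704  0.054 ]
scene red [253.33 198.11] [252 197   4   3   9] P [ 0.5442 -0.2761  0.054 ]
tub [ 0.69653395 -0.27078157  0.07      ]
```

View pics/c1.png

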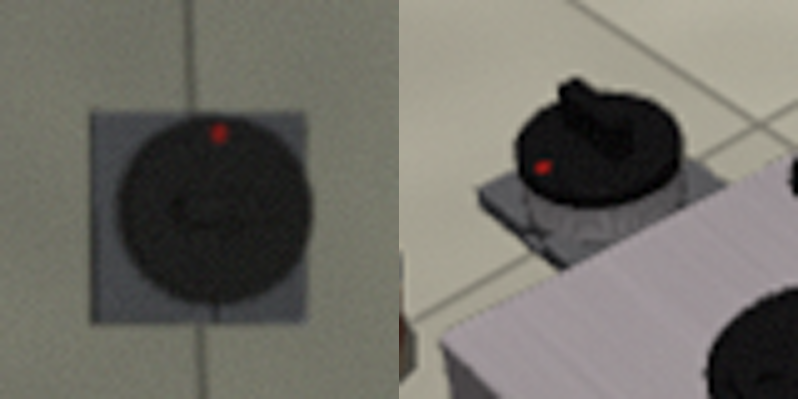

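The crop shows the cup on its block with the red dot toward +x. The grip bar runs about along y, and the lid centre is near (438,267). Next I refine with hull ellipses.

Run:
```python
from h import *
im={n:np.ascontiguousarray(cv2.imread(f"pics/{n}0.png")[:,:,::-1]) for n in("scene","top")}
def ell(n,box,zs,thr,amin=200):
    m=(im[n].max(2)<thr).astype(np.uint8)
    for c,s,l in blobs(im[n],m,box,amin):
        cs,_=cv2.findContours(l.astype(np.uint8),cv2.RETR_EXTERNAL,cv2.CHAIN_APPROX_NONE)
        h=cv2.convexHull(max(cs,key=len)); e=cv2.fitEllipse(h)
        P=np.array([ray(n,p[0],zs) for p in h])[:,:2]; (cx,cy),r=cv2.minEnclosingCircle(P.astype(np.float32)*1000)
        print(n,thr,"ell",np.round(e[0],1),np.round(e[1],1),"P",np.round(ray(n,e[0],zs),4),"encl",round(cx,1),round(cy,1),round(r,1))
for t in(60,75,90): ell("top",(280,200,350,262),.15,t); ell("scene",(280,215,345,262),.15,t)
for t in(35,45,55): ell("top",(405,240,465,295),.054,t); ell("scene",(240,175,285,215),.054,t)
f=im["top"].astype(int); w=np.clip(f[...,0]-f[...,1:].max(2)-15,0,None)
for box,z in(((310,188,330,206),.14),((428,242,450,262),.054)):
    x0,y0,x1,y1=box; s=w[y0:y1,x0:x1]; yy,xx=np.mgrid[y0:y1,x0:x1]; 
    if s.sum(): c=((xx*s).sum()/s.sum(),(yy*s).sum()/s.sum()); print("redw",np.round(c,2),ray("top",c,z).round(4),s.max())
# housing back edge
m=(cv2.cvtColor(im["top"],cv2.COLOR_RGB2HSV)); 
g=im["top"].astype(int); hm=(g.min(2)>95)&(g[...,0]-g[...,1]>2)&(g[...,2]-g[...,1]>0)
b=max(blobs(im["top"],cv2.medianBlur(hm.astype(np.uint8),5),(230,150,400,330),500),key=lambda q:q[1][4]); print(b[1])
cs,_=cv2.findContours(b[2].astype(np.uint8),0,cv2.CHAIN_APPROX_NONE); pts=np.vstack(cs)[:,0]
back=pts[(pts[:,1]<190)&(pts[:,0]>268)&(pts[:,0]<372)]
v=cv2.fitLine(back.astype(np.float32),cv2.DIST_HUBER,0,.01,.01).ravel(); p=v[2:];q=p+40*v[:2]
A,B=ray("top",p-40*v[:2],.14),ray("top",q,.14);print("back edge",A.round(4),B.round(4)); d=A-B; print("yaw",np.arctan2(-d[0],d[1]))
a=np.hstack([cv2.resize(im["top"][190:270,277:357],(399,399),interpolation=cv2.INTER_CUBIC),cv2.resize(im["scene"][200:280,270:350],(399,399),interpolation=cv2.INTER_CUBIC)])
cv2.imwrite("pics/c2.png",a[:,:,::-1])
```

```text
top 60 ell [317.3 229.4] [49.7 49.9] P [0.5986 0.0339 0.15  ] encl 598.7 34.0 57.9
scene 60 ell [312.5 239.1] [35.8 52.4] P [0.6057 0.0388 0.15  ] encl 604.1 37.1 58.4
top 75 ell [317.2 229.5] [50.4 50.6] P [0.5984 0.0341 0.15  ] encl 598.5 33.9 58.9
scene 75 ell [312.5 239.1] [35.9 52.6] P [0.6058 0.0387 0.15  ] encl 604.3 37.0 58.7
top 90 ell [317.2 229.4] [50.9 51.2] P [0.5985 0.034  0.15  ] encl 599.0 34.0 59.6
scene 90 ell [312.5 239.1] [36.3 52.9] P [0.6056 0.0387 0.15  ] encl 603.7 37.2 59.3
top 35 ell [437.6 266.7] [36.8 37.6] P [ 0.5085 -0.2666  0.054 ] encl 508.9 -266.6 47.2
scene 35 ell [264.  193.9] [24.9 33.1] P [ 0.5115 -0.2703  0.054 ] encl 511.3 -275.4 58.9
top 45 ell [437.5 266.8] [37.9 38.5] P [ 0.5082 -0.2665  0.054 ] encl 508.5 -266.2 48.9
scene 45 ell [263.7 194. ] [25.4 33.3] P [ 0.5121 -0.2707  0.054 ] encl 511.0 -275.3 59.7
top 55 ell [437.4 267.1] [39.2 39.6] P [ 0.5076 -0.2662  0.054 ] encl 506.7 -267.1 51.2
scene 55 ell [264.2 194.3] [25.7 33.6] P [ 0.512  -0.2687  0.054 ] encl 508.9 -273.8 60.1
redw [318.5  198.38] [0.6724 0.0294 0.14  ] 32
redw [438.46 251.28] [ 0.5469 -0.2703  0.054 ] 71
[ 256  175  122  103 9172]
back edge [0.7265 0.1185 0.14  ] [ 0.7148 -0.0691  0.14  ]
yaw -0.06187543078906377
```

View pics/c2.png

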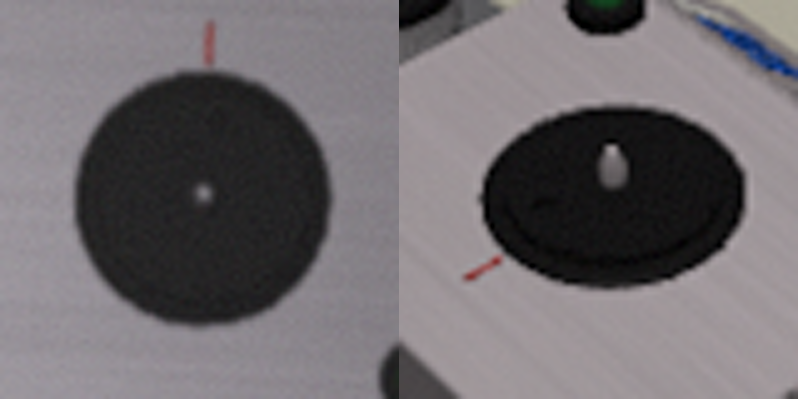

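The crop shows the spindle tip at about top px (317.7,228.7) and scene px (312.7,229). The disc's hole is visible in the scene view at about (299.3,240.5). I now start moving and turn the tool to the cup's yaw on the way.

Request:
{"fn": "apply_moves", "kwargs": {"increments": [[[0.87, -0.45, 0], -0.203, 1], [[0.87, -0.45, 0], -0.203, 1], [[0.87, -0.45, 0], -0.203, 1], [[0.87, -0.45, 0], -0.203, 1], [[0.87, -0.45, 0], -0.203, 1], [[0.87, -0.45, 0], -0.203, 1], [[0.87, -0.45, 0], -0.203, 1], [[0.87, -0.45, 0], -0.203, 1], [[0.87, -0.45, 0], -0.203, 1], [[0.87, -0.45, 0], -0.203, 1]]}}

```text
time_s: 1.1
eef_pos: [0.3198, -0.427, 0.199]
tcp_rot: [-0.0, 0.732, 0.681, 0.0]
force: [-0.3, -0.0, -0.6]
opening: 0.0854
gripper_force: 0.0
```

```bash
cat >> h.py <<'E'
from scipy.spatial.transform import Rotation as Ro
def tcp():
    s=sense();w,x,y,z=s["tcp_rot"];return np.array(s["eef_pos"]),Ro.from_quat([x,y,z,w]).as_matrix(),s
def to(P,yaw_y=None):
    p,R,s=tcp(); d=R.T@(np.array(P)-p); yn=np.arctan2(R[1,1],R[0,1])
    print("pos",p.round(4),"yaw_y",round(yn,4),"q6",round(s["joint_pos"][5],3),"t",round(s["time_s"],2)); 
    print("rows shift",(d/.25).round(4),"turn",None if yaw_y is None else round(-((yaw_y-yn+np.pi)%(2*np.pi)-np.pi)/(2*np.pi),4))
E
python3 - <<'E'
from h import *
cr=lambda u,v,x0,y0:((u+.5)/4.9875-.5+x0,(v+.5)/4.9875-.5+y0)
print("tip",ray("top",cr(203,193,277,190),.167),ray("scene",cr(613,146,270-80,200),.167) )
print("tip scene",ray("scene",cr(612-399,146,270,200),.167))
h=ray("scene",cr(545-399,202,270,200),.15);print("hole",h)
print("base of spindle scene",ray("scene",cr(612-399,188,270,200),.15))
im=np.ascontiguousarray(cv2.imread("pics/top0.png")[:,:,::-1])
# block: grey darker than bench, greyish neutral
g=im.astype(int); m=((g.max(2)<95)).astype(np.uint8)
b=max(blobs(im,m,(400,235,475,300),200),key=lambda q:q[1][4]); cs,_=cv2.findContours(b[2].astype(np.uint8),0,cv2.CHAIN_APPROX_NONE)
r=cv2.minAreaRect(cs[0]);print(r,ray("top",r[0],.014)); bx=cv2.boxPoints(r);print([ray("top",q,.014)[:2].round(4).tolist() for q in bx])
to((.5087,-.268,.13),-.07)
E
```

```text
tip [0.59961644 0.03418436 0.167     ] [0.59516366 0.02802942 0.167     ]
tip scene [0.59548098 0.02771807 0.167     ]
hole [0.62943542 0.01997206 0.15      ]
base of spindle scene [0.60204979 0.0340738  0.15      ]
((435.0, 267.0), (64.0, 44.0), 90.0) [ 0.50826378 -0.27037835  0.014     ]
[[0.592, -0.2164], [0.5899, -0.3307], [0.4253, -0.3239], [0.4276, -0.2107]]
pos [ 0.3198 -0.427   0.199 ] yaw_y -0.0717 q6 -0.986 t 1.1
rows shift [0.6883 0.7084 0.276 ] turn -0.0003
```

Request:
{"fn": "apply_moves", "kwargs": {"increments": [[[0.69, 0.71, 0.28], 0, 1], [[0.69, 0.71, 0.28], 0, 1], [[0.69, 0.71, 0.28], 0, 1], [[0.69, 0.71, 0.28], 0, 1], [[0.69, 0.71, 0.28], 0, 1], [[0.69, 0.71, 0.28], 0, 1], [[0.69, 0.71, 0.28], 0, 1], [[0.69, 0.71, 0.28], 0, 1]]}}

```text
time_s: 1.9
eef_pos: [0.5087, -0.2687, 0.1293]
tcp_rot: [-0.0, 0.733, 0.681, -0.0]
force: [-0.3, -0.2, 0.2]
opening: 0.0852
gripper_force: 0.0
```

Run:
```python
from h import *
to((.509,-.268,.059),-.07)
a=camera("scene")[150:250,210:310];cv2.imwrite("pics/g1.png",cv2.resize(a,(500,500),interpolation=cv2.INTER_CUBIC)[:,:,::-1])
```

```text
pos [ 0.5087 -0.2687  0.1293] yaw_y -0.0733 q6 -0.532 t 1.9
rows shift [0.0031 0.0012 0.2813] turn -0.0005
```

View pics/g1.png

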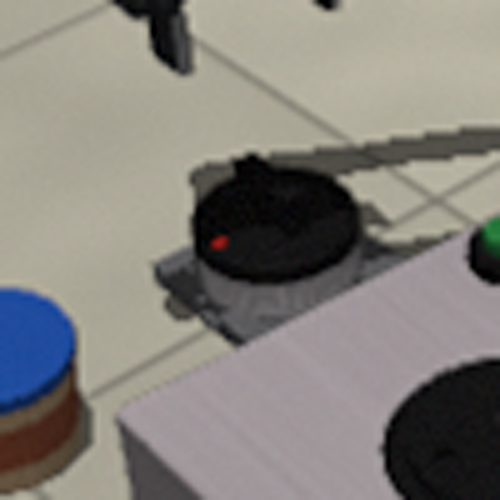

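The open fingers straddle the cup's grip from above, with the red dot at crop (219,242) to the +x side. Next I descend and then close.

Request:
{"fn": "apply_moves", "kwargs": {"increments": [[[0, 0, 0.15], 0, 1], [[0, 0, 0.22], 0, 1], [[0, 0, 0.28], 0, 1], [[0, 0, 0.28], 0, 1], [[0, 0, 0.28], 0, 1]]}}

```text
time_s: 2.45
eef_pos: [0.5088, -0.2693, 0.0599]
tcp_rot: [0.0, 0.733, 0.68, -0.0]
force: [-0.1, -0.4, 0.4]
opening: 0.0855
gripper_force: 0.0
```

Request:
{"fn": "apply_moves", "kwargs": {"increments": [[[0, 0, 0], 0, 0.5], [[0, 0, 0], 0, 0.3], [[0, 0, 0], 0, 0], [[0, 0, 0], 0, 0], [[0, 0, 0], 0, 0], [[0, 0, 0], 0, 0], [[0, 0, 0], 0, 0], [[0, 0, 0], 0, 0]]}}

```text
time_s: 3.25
eef_pos: [0.5094, -0.2681, 0.0592]
tcp_rot: [-0.0, 0.732, 0.681, 0.0]
force: [-0.2, -0.6, 0.3]
opening: 0.0002
gripper_force: 0.0
```

The fingers shut on nothing, so I look.

Run:
```python
from h import *
a=camera("scene")[130:230,210:310];b=camera("top")[225:305,395:475]
a=np.hstack([cv2.resize(a,(400,400),interpolation=cv2.INTER_CUBIC),cv2.resize(b,(400,400),interpolation=cv2.INTER_CUBIC)])
cv2.imwrite("pics/g2.png",np.clip(a.astype(int)*1.8,0,255).astype(np.uint8)[:,:,::-1])
print(sense()["opening"],tcp()[0])
```

```text
-5.348115956639116e-05 [ 0.50933385 -0.26811551  0.05923276]
```

View pics/g2.png

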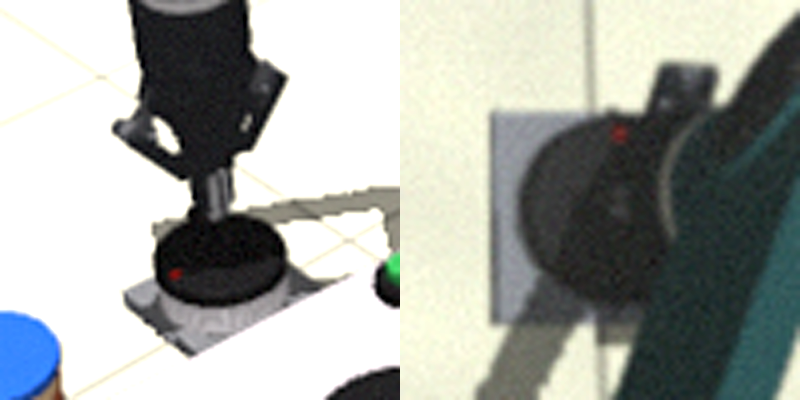

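```bash
cat >> h.py <<'E'
def proj(n,X):
    c=calibration(n);q=np.array(c["R"])@np.array(X)+np.array(c["t"]);return np.round([c["fx"]*q[0]/q[2]+c["cx"],c["fy"]*q[1]/q[2]+c["cy"]],1)
E
python3 - <<'E'
from h import *
p=tcp()[0]
for dz in(0,.02,.04,.073,.15): print(dz,proj("scene",p+[0,0,dz]),proj("top",p+[0,0,dz]))
c=np.array([.509,-.268,0])
for y in(-.025,.025):
  for z in(.054,.082): print("bar end",y,z,proj("scene",c+[0,y,z]),proj("top",c+[0,y,z]))
a=camera("scene")[140:220,225:305]
cv2.imwrite("pics/g3.png",np.clip(cv2.resize(a,(600,600),interpolation=cv2.INTER_CUBIC).astype(float)*4,0,255).astype(np.uint8)[:,:,::-1])
E
```

```text
0 [264.9 192.5] [438.7 266.3]
0.02 [264.1 186.7] [440.8 266.1]
0.04 [263.4 180.8] [443.1 266. ]
0.073 [262.1 170.8] [446.9 265.7]
0.15 [259.  146.1] [456.7 265.1]
bar end -0.025 0.054 [259.7 190. ] [448.1 266.3]
bar end -0.025 0.082 [258.6 182. ] [451.3 266.1]
bar end 0.025 0.054 [270.8 197.9] [428.1 266.7]
bar end 0.025 0.082 [269.8 189.8] [430.9 266.5]
```

View pics/g3.png

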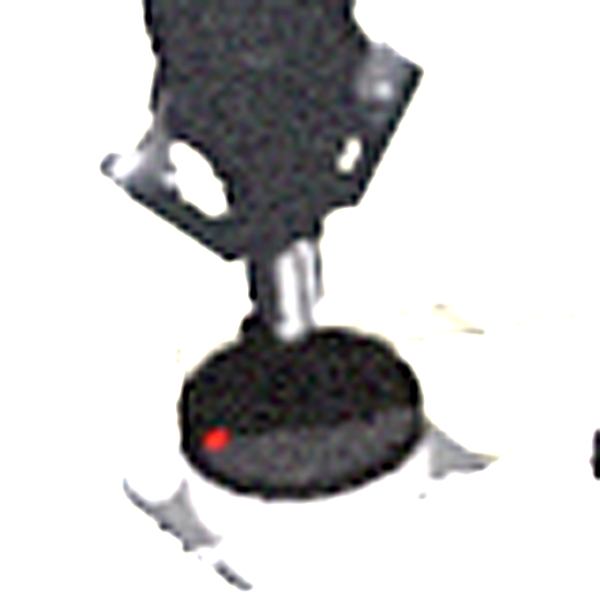

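The pad ends show at about px (263.7,184.7), right at the top of the bar, and the lower fingers can't be made out. A small lift will tell whether the cup is held.

Request:
{"fn": "apply_moves", "kwargs": {"increments": [[[0, 0, -0.04], 0, 0], [[0, 0, -0.08], 0, 0], [[0, 0, -0.12], 0, 0], [[0, 0, -0.16], 0, 0], [[0, 0, -0.16], 0, 0], [[0, 0, -0.16], 0, 0]]}}

```text
time_s: 4.0
eef_pos: [0.5096, -0.2683, 0.0999]
tcp_rot: [0.0, 0.732, 0.681, 0.0]
force: [1.1, 0.9, -0.2]
opening: 0.0003
gripper_force: 0.0
```

Run:
```python
from h import *
p,R,s=tcp();print(p,s["opening"],s["gripper_force"],s["force"])
a=camera("scene");b=camera("top")
for n,i,box,z in(("scene",a,(235,160,290,215),.054),("top",b,(425,235,455,262),.054)):
    for c,st,l in blobs(i,masks(i)["red"],box,1): print(n,c.round(1),ray(n,c,z).round(4))
a=np.hstack([cv2.resize(a[130:210,225:305],(400,400),interpolation=cv2.INTER_CUBIC),cv2.resize(b[225:305,395:475],(400,400),interpolation=cv2.INTER_CUBIC)]).astype(float)
cv2.imwrite("pics/g4.png",np.clip(a*3,0,255).astype(np.uint8)[:,:,::-1])
```

```text
[ 0.50963784 -0.26834492  0.0998558 ] 0.00031437779627239905 0.0 [ 1.06957014  0.94165404 -0.21500464]
scene [253.3 198.4] [ 0.5452 -0.2751  0.054 ]
top [438.4 251.4] [ 0.5466 -0.2701  0.054 ]
```

View pics/g4.png

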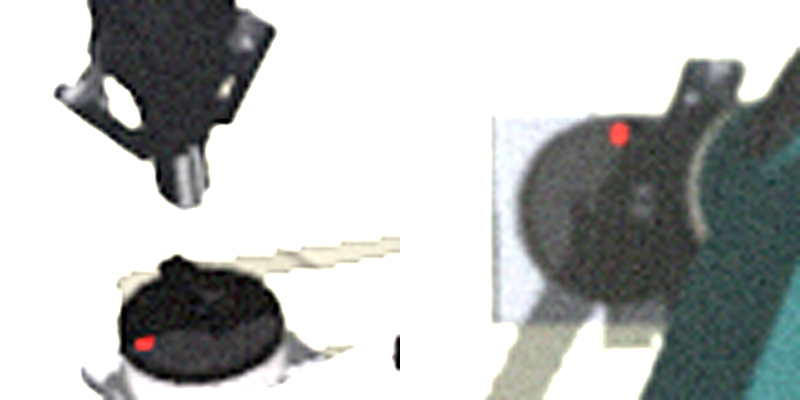

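The pads really end at scene px (261.6,171.4). On the tool's vertical that is z≈0.131, about 31 mm above the reported TCP, so the fingers closed above the bar. The cup did not move (red dot unchanged). I reopen and go lower, watching the force.

Request:
{"fn": "apply_moves", "kwargs": {"increments": [[[0, 0, 0], 0, 1], [[0, 0, 0], 0, 1], [[0, 0, 0], 0, 1], [[0, 0, 0], 0, 1], [[0, 0, 0.08], 0, 1], [[0, 0, 0.16], 0, 1], [[0, 0, 0.2], 0, 1], [[0, 0, 0.22], 0, 1], [[0, 0, 0.22], 0, 1]]}}

```text
time_s: 5.0
eef_pos: [0.5091, -0.268, 0.0439]
tcp_rot: [-0.001, 0.732, 0.681, -0.0]
force: [0.3, -0.8, 0.3]
opening: 0.0853
gripper_force: 0.0
```

Request:
{"fn": "apply_moves", "kwargs": {"increments": [[[0, 0, 0.02], 0, 1], [[0, 0, 0.03], 0, 1], [[0, 0, 0.04], 0, 1], [[0, 0, 0.05], 0, 1], [[0, 0, 0.06], 0, 1], [[0, 0, 0.06], 0, 1]]}}

```text
time_s: 5.6
eef_pos: [0.5091, -0.268, 0.029]
tcp_rot: [-0.0, 0.732, 0.681, -0.0]
force: [-1.2, 0.1, 0.5]
opening: 0.0856
gripper_force: 0.0
```

Request:
{"fn": "apply_moves", "kwargs": {"increments": [[[0, 0, 0], 0, 0.5], [[0, 0, 0], 0, 0.3], [[0, 0, 0], 0, 0], [[0, 0, 0], 0, 0], [[0, 0, 0], 0, 0], [[0, 0, 0], 0, 0], [[0, 0, 0], 0, 0]]}}

```text
time_s: 6.3
eef_pos: [0.5093, -0.2681, 0.0296]
tcp_rot: [-0.0, 0.732, 0.681, -0.0]
force: [-1.6, 0.9, 5.6]
opening: 0.0151
gripper_force: 60.8
```

Gripped: opening 15 mm, 61 N. Now the lift.

Request:
{"fn": "apply_moves", "kwargs": {"increments": [[[0, 0, -0.02], 0, 0], [[0, 0, -0.08], 0, 0], [[0, 0, -0.2], 0, 0], [[0, 0, -0.35], 0, 0], [[0, 0, -0.5], 0, 0], [[0, 0, -0.65], 0, 0], [[0, 0, -0.8], 0, 0], [[0, 0, -0.8], 0, 0], [[0, 0, -0.8], 0, 0]]}}

```text
time_s: 7.2
eef_pos: [0.5094, -0.2681, 0.2294]
tcp_rot: [0.0, 0.732, 0.681, 0.0]
force: [-0.1, 0.3, -5.2]
opening: 0.0149
gripper_force: 59.7
```

Run:
```python
from h import *
p,R,s=tcp();print(p,s["opening"],s["gripper_force"],s["force"],s["ft_torque"])
a=camera("scene")
zl=p[2]-.0156+.040
for c,st,l in blobs(a,masks(a)["red"],(220,60,300,200),1): print(c.round(1),st[4],ray("scene",c,zl).round(4),proj("scene",[p[0]+.035*R[0,1],p[1]+.035*R[1,1],zl]))
to((.600,.0335,.235),-.44)
```

```text
[ 0.50935246 -0.2681403   0.22941026] 0.014907061162392893 59.732537269592285 [-0.05197633  0.31885978 -5.20193784] [0.01594865 0.00876754 0.07752989]
[286.2  84.5] 116 [ 0.2894 -0.4156  0.2538] [245.1 135.6]
[297.5  80. ] 2 [ 0.2466 -0.4145  0.2538] [245.1 135.6]
[297.  82.] 1 [ 0.2564 -0.4055  0.2538] [245.1 135.6]
[242.7 134.7] 3 [ 0.5461 -0.2784  0.2538] [245.1 135.6]
pos [ 0.5084 -0.2675  0.228 ] yaw_y -0.0725 q6 -0.532 t 7.25
rows shift [ 1.2273  0.2782 -0.0271] turn 0.0585
```

Request:
{"fn": "apply_moves", "kwargs": {"increments": [[[0.1, 0.02, -0.03], 0.01, 0], [[0.25, 0.06, -0.03], 0.02, 0], [[0.4, 0.09, -0.03], 0.035, 0], [[0.55, 0.125, -0.03], 0.05, 0], [[0.7, 0.16, -0.03], 0.058, 0], [[0.85, 0.19, -0.03], 0.058, 0], [[0.95, 0.215, -0.03], 0.058, 0], [[0.95, 0.215, -0.03], 0.058, 0], [[0.95, 0.215, -0.03], 0.058, 0]]}}

```text
time_s: 8.15
eef_pos: [0.5787, -0.0346, 0.2344]
tcp_rot: [-0.001, 0.843, 0.538, -0.002]
force: [-0.3, -0.6, -4.1]
opening: 0.0143
gripper_force: 59.7
```

Run:
```python
from h import *
to((.5995,.0337,.205),-.44); s=sense(); print(s["opening"],s["gripper_force"],s["force"])
```

```text
pos [ 0.5787 -0.0346  0.2344] yaw_y -0.4353 q6 0.257 t 8.15
rows shift [ 0.283  -0.0391  0.1173] turn 0.0007
0.0143440191446284 59.71688747406006 [-0.34735624 -0.60780059 -4.08306277]
```

Request:
{"fn": "apply_moves", "kwargs": {"increments": [[[0.1, -0.013, 0], 0, 0], [[0.2, -0.027, 0], 0, 0], [[0.26, -0.036, 0], 0, 0], [[0.283, -0.039, 0], 0, 0], [[0.283, -0.039, 0.02], 0, 0], [[0.283, -0.039, 0.06], 0, 0], [[0.283, -0.039, 0.06], 0, 0], [[0.283, -0.039, 0.06], 0, 0]]}}

```text
time_s: 8.95
eef_pos: [0.6005, 0.0322, 0.2211]
tcp_rot: [-0.0, 0.844, 0.537, -0.001]
force: [0.7, 0.6, -4.2]
opening: 0.0144
gripper_force: 59.6
```

Run:
```python
from h import *
to((.5995,.0337,.18),-.44); p,R,s=tcp(); print(s["opening"],s["force"],s["ft_torque"])
zl=p[2]-.0156+.040
print("expect dot",(p+.035*R[:,1]).round(4))
for n in("scene","top"):
  a=camera(n); u,v=proj(n,[*(p+.035*R[:,1])[:2],zl]).astype(int)
  for c,st,l in blobs(a,masks(a)["red"],(u-12,v-12,u+13,v+13),1): print(n,c.round(1),st[4],ray(n,c,zl).round(4))
  if n=="scene": cv2.imwrite("pics/p1.png",cv2.resize(a[150:280,240:380],(700,600),interpolation=cv2.INTER_CUBIC)[:,:,::-1])
```

```text
pos [0.6005 0.0322 0.2211] yaw_y -0.4378 q6 0.377 t 8.95
rows shift [ 0.0037 -0.006   0.1643] turn 0.0003
0.014379081118824117 [ 0.68331409  0.59051323 -4.20259524] [ 0.01443389  0.00656531 -0.01987222]
expect dot [0.6322 0.0174 0.221 ]
scene [292.4 205.1] 7 [0.6322 0.0103 0.2455]
```

View pics/p1.png

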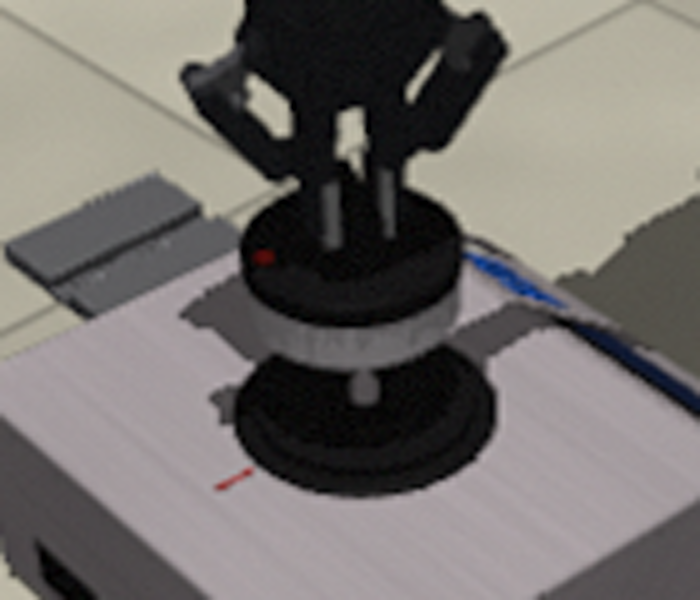

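The cup hangs upright over the spindle, lid columns 240–462 against spindle column 363. After allowing for height it sits about 2.5 mm to the image left. I correct that while descending.

Request:
{"fn": "apply_moves", "kwargs": {"increments": [[[0.003, -0.008, 0.03], 0, 0], [[0.003, -0.008, 0.07], 0, 0], [[0.003, -0.008, 0.11], 0, 0], [[0.003, -0.008, 0.13], 0, 0], [[0.003, -0.008, 0.13], 0, 0], [[0.003, -0.008, 0.13], 0, 0]]}}

```text
time_s: 9.65
eef_pos: [0.5998, 0.0346, 0.1891]
tcp_rot: [-0.0, 0.844, 0.537, -0.0]
force: [0.3, 0.5, -4.2]
opening: 0.0145
gripper_force: 59.6
```

Request:
{"fn": "apply_moves", "kwargs": {"increments": [[[0, 0, 0.008], 0, 0], [[0, 0, 0.016], 0, 0], [[0, 0, 0.024], 0, 0], [[0, 0, 0.024], 0, 0]]}}

```text
time_s: 10.05
eef_pos: [0.5996, 0.0346, 0.1831]
tcp_rot: [-0.0, 0.844, 0.537, -0.0]
force: [0.8, -0.2, -3.3]
opening: 0.015
gripper_force: 59.7
```

Request:
{"fn": "apply_moves", "kwargs": {"increments": [[[0, 0, 0.006], 0, 0], [[0, 0, 0.012], 0, 0], [[0, 0, 0.016], 0, 0], [[0, 0, 0.016], 0, 0]]}}

```text
time_s: 10.45
eef_pos: [0.5997, 0.0346, 0.1791]
tcp_rot: [-0.0, 0.844, 0.537, -0.0]
force: [-0.4, -0.2, -4.9]
opening: 0.0144
gripper_force: 59.7
```

Request:
{"fn": "apply_moves", "kwargs": {"increments": [[[0, 0, 0.006], 0, 0], [[0, 0, 0.012], 0, 0], [[0, 0, 0.012], 0, 0]]}}

```text
time_s: 10.75
eef_pos: [0.5996, 0.0346, 0.1761]
tcp_rot: [-0.0, 0.844, 0.537, -0.0]
force: [-0.5, -0.0, -3.9]
opening: 0.0147
gripper_force: 59.7
```

No contact yet. I go on in 0.5 mm rows.

Request:
{"fn": "apply_moves", "kwargs": {"increments": [[[0, 0, 0.002], 0, 0], [[0, 0, 0.004], 0, 0], [[0, 0, 0.006], 0, 0], [[0, 0, 0.006], 0, 0]]}}

```text
time_s: 11.15
eef_pos: [0.5997, 0.0346, 0.1748]
tcp_rot: [-0.0, 0.844, 0.537, -0.0]
force: [-0.1, 0.3, -4.5]
opening: 0.0148
gripper_force: 59.7
```

Request:
{"fn": "apply_moves", "kwargs": {"increments": [[[0, 0, 0.002], 0, 0], [[0, 0, 0.004], 0, 0], [[0, 0, 0.004], 0, 0]]}}

```text
time_s: 11.45
eef_pos: [0.5997, 0.0346, 0.1737]
tcp_rot: [-0.0, 0.844, 0.537, -0.0]
force: [0.5, -0.3, -3.5]
opening: 0.0145
gripper_force: 59.7
```

Request:
{"fn": "apply_moves", "kwargs": {"increments": [[[0, 0, 0.002], 0, 0], [[0, 0, 0.004], 0, 0], [[0, 0, 0.004], 0, 0]]}}

```text
time_s: 11.75
eef_pos: [0.5997, 0.0346, 0.1727]
tcp_rot: [-0.0, 0.844, 0.537, -0.0]
force: [0.1, 0.3, -4.1]
opening: 0.0148
gripper_force: 59.7
```

Request:
{"fn": "apply_moves", "kwargs": {"increments": [[[0, 0, 0.002], 0, 0], [[0, 0, 0.004], 0, 0], [[0, 0, 0.004], 0, 0]]}}

```text
time_s: 12.05
eef_pos: [0.5999, 0.0346, 0.1724]
tcp_rot: [0.0, 0.844, 0.537, 0.0]
force: [-2.2, 0.9, 1.6]
opening: 0.0146
gripper_force: 60.5
```

Request:
{"fn": "apply_moves", "kwargs": {"increments": [[[0, 0, 0.002], 0, 0], [[0, 0, 0.004], 0, 0], [[0, 0, 0.004], 0, 0]]}}

```text
time_s: 12.35
eef_pos: [0.5999, 0.0347, 0.172]
tcp_rot: [0.0, 0.844, 0.537, 0.0]
force: [-4.2, 0.6, 7.6]
opening: 0.0142
gripper_force: 61.3
```

Pin contact came at the expected height: about 12 N, TCP 0.1724. I ease off to about 6 N, then turn in small steps.

Request:
{"fn": "apply_moves", "kwargs": {"increments": [[[0, 0, -0.003], 0, 0], [[0, 0, -0.003], -0.003, 0], [[0, 0, -0.003], -0.0055, 0], [[0, 0, -0.003], -0.0055, 0]]}}

```text
time_s: 12.75
eef_pos: [0.5994, 0.034, 0.1721]
tcp_rot: [0.0, 0.834, 0.552, -0.0]
force: [-4.8, -0.9, 7.1]
opening: 0.0147
gripper_force: 61.1
```

Request:
{"fn": "apply_moves", "kwargs": {"increments": [[[0, 0, 0], -0.003, 0], [[0, 0, 0], -0.0055, 0], [[0, 0, 0], -0.0055, 0]]}}

```text
time_s: 13.05
eef_pos: [0.5994, 0.0337, 0.1721]
tcp_rot: [0.0, 0.824, 0.566, -0.001]
force: [-4.3, -2.2, 6.1]
opening: 0.0147
gripper_force: 61.0
```

Run:
```python
from h import *
to((.599,.0338,.172),-.44); s=sense(); print(s["force"],s["ft_torque"])
```

```text
pos [0.5994 0.0337 0.1721] yaw_y -0.3667 q6 0.309 t 13.05
rows shift [-0.0002 -0.0018  0.0004] turn 0.0117
[-4.2517953  -2.20615169  6.10138321] [-0.51780382  0.64487727 -0.16832978]
```

Request:
{"fn": "apply_moves", "kwargs": {"increments": [[[-0.0014, -0.0037, -0.002], 0, 0], [[-0.0014, -0.0037, -0.002], 0, 0], [[-0.0014, -0.0037, -0.002], 0, 0]]}}

```text
time_s: 13.35
eef_pos: [0.5993, 0.034, 0.1722]
tcp_rot: [0.001, 0.824, 0.566, 0.0]
force: [-0.4, -2.5, 1.0]
opening: 0.0145
gripper_force: 60.4
```

Request:
{"fn": "apply_moves", "kwargs": {"increments": [[[-0.0014, -0.0037, 0], 0, 0], [[-0.0014, -0.0037, 0], 0, 0], [[-0.0014, -0.0037, 0], 0, 0]]}}

```text
time_s: 13.65
eef_pos: [0.5985, 0.0346, 0.1722]
tcp_rot: [0.0, 0.824, 0.566, 0.001]
force: [2.0, -2.4, 0.3]
opening: 0.0145
gripper_force: 60.3
```

Request:
{"fn": "apply_moves", "kwargs": {"increments": [[[0, 0, 0.001], 0.003, 0], [[0, 0, 0.001], 0.006, 0], [[0, 0, 0.001], 0.009, 0], [[0, 0, 0.001], 0.012, 0], [[0, 0, 0.001], 0.012, 0]]}}

```text
time_s: 14.15
eef_pos: [0.5982, 0.0352, 0.1722]
tcp_rot: [-0.0, 0.845, 0.534, 0.001]
force: [2.6, 2.7, 2.4]
opening: 0.0143
gripper_force: 60.8
```

Request:
{"fn": "apply_moves", "kwargs": {"increments": [[[0, 0, 0], 0.003, 0], [[0, 0, 0], 0.006, 0], [[0, 0, 0], 0.006, 0]]}}

```text
time_s: 14.45
eef_pos: [0.5981, 0.035, 0.1721]
tcp_rot: [-0.0, 0.855, 0.518, 0.0]
force: [2.7, 4.0, 5.5]
opening: 0.0146
gripper_force: 61.2
```

Request:
{"fn": "apply_moves", "kwargs": {"increments": [[[0, 0, 0], 0.003, 0], [[0, 0, 0], 0.006, 0], [[0, 0, 0], 0.006, 0]]}}

```text
time_s: 14.75
eef_pos: [0.5981, 0.0348, 0.1721]
tcp_rot: [-0.0, 0.865, 0.502, 0.0]
force: [2.3, 4.7, 5.1]
opening: 0.0148
gripper_force: 61.2
```

Run:
```python
from h import *
to((.599,.0338,.172),-.44); s=sense(); print(s["force"],s["ft_torque"])
```

```text
pos [0.5981 0.0348 0.1721] yaw_y -0.5192 q6 0.462 t 14.75
rows shift [-0.0018  0.0053  0.0004] turn -0.0126
[2.2526996  4.65645883 5.11401029] [ 0.84909271 -0.8056332   0.18969996]
```

The lateral forces look like pin friction only. I lift the pin just clear and probe the bore sideways against the spindle for the true centre.

Request:
{"fn": "apply_moves", "kwargs": {"increments": [[[0, 0, -0.008], 0, 0], [[0, 0.005, -0.008], 0, 0], [[0, 0.01, -0.008], 0, 0], [[0, 0.014, -0.008], 0, 0], [[0, 0.014, -0.008], 0, 0]]}}

```text
time_s: 15.25
eef_pos: [0.5992, 0.0329, 0.1728]
tcp_rot: [-0.001, 0.865, 0.502, -0.002]
force: [-1.5, 3.0, -4.1]
opening: 0.0141
gripper_force: 59.6
```

Request:
{"fn": "apply_moves", "kwargs": {"increments": [[[0, -0.007, 0], 0, 0], [[0, -0.014, 0], 0, 0], [[0, -0.022, 0], 0, 0], [[0, -0.028, 0], 0, 0], [[0, -0.028, 0], 0, 0]]}}

```text
time_s: 15.75
eef_pos: [0.5969, 0.0352, 0.1748]
tcp_rot: [0.002, 0.865, 0.502, 0.002]
force: [5.3, -1.6, -3.4]
opening: 0.0143
gripper_force: 59.8
```

Request:
{"fn": "apply_moves", "kwargs": {"increments": [[[0, 0.014, 0], 0, 0], [[0.007, 0.014, 0], 0, 0], [[0.014, 0.014, 0], 0, 0], [[0.014, 0.014, 0], 0, 0]]}}

```text
time_s: 16.15
eef_pos: [0.599, 0.0371, 0.1735]
tcp_rot: [0.0, 0.865, 0.502, -0.001]
force: [1.4, -2.9, -3.6]
opening: 0.0146
gripper_force: 59.7
```

Request:
{"fn": "apply_moves", "kwargs": {"increments": [[[-0.007, 0, 0], 0, 0], [[-0.014, 0, 0], 0, 0], [[-0.022, 0, 0], 0, 0], [[-0.028, 0, 0], 0, 0], [[-0.028, 0, 0], 0, 0]]}}

```text
time_s: 16.65
eef_pos: [0.5973, 0.033, 0.1742]
tcp_rot: [-0.001, 0.865, 0.502, 0.002]
force: [4.0, 4.9, -5.0]
opening: 0.0146
gripper_force: 59.5
```

The probes give the centre at about (0.5984, 0.0350). I recentre there, turn back to about -0.37 rad, touch down lightly and sweep the other way.

Request:
{"fn": "apply_moves", "kwargs": {"increments": [[[0.01, 0.0023, 0], 0, 0], [[0.018, 0.0023, 0], -0.012, 0], [[0.018, 0.0023, 0], -0.025, 0], [[0.018, 0.0023, 0.003], -0.025, 0], [[0.018, 0.0023, 0.006], -0.025, 0], [[0.018, 0.0023, 0.006], -0.025, 0]]}}

```text
time_s: 17.25
eef_pos: [0.5982, 0.0351, 0.1724]
tcp_rot: [-0.0, 0.823, 0.568, -0.0]
force: [-1.8, -0.5, -1.5]
opening: 0.0147
gripper_force: 60.0
```

Request:
{"fn": "apply_moves", "kwargs": {"increments": [[[0, 0, 0], -0.003, 0], [[0, 0, 0], -0.006, 0], [[0, 0, 0], -0.006, 0]]}}

```text
time_s: 17.55
eef_pos: [0.5989, 0.0351, 0.1723]
tcp_rot: [0.0, 0.812, 0.584, 0.0]
force: [0.5, -1.1, -3.5]
opening: 0.0148
gripper_force: 59.9
```

Request:
{"fn": "apply_moves", "kwargs": {"increments": [[[0, 0, 0], -0.003, 0], [[0, 0, 0], -0.006, 0], [[0, 0, 0], -0.006, 0]]}}

```text
time_s: 17.85
eef_pos: [0.5988, 0.0352, 0.1722]
tcp_rot: [-0.0, 0.8, 0.599, 0.0]
force: [-1.1, 0.7, -4.1]
opening: 0.0151
gripper_force: 59.6
```

Run:
```python
from h import *
to((.5984,.035,.172),-.3); s=sense(); print(s["force"],s["ft_torque"])
```

```text
pos [0.5988 0.0352 0.1722] yaw_y -0.2854 q6 0.229 t 17.85
rows shift [-0.0013 -0.0013  0.0007] turn 0.0023
[-1.11720136  0.67156991 -4.12283559] [ 0.00135828 -0.00824968 -0.00744314]
```

Contact vanished at a height where the pin was touching before, so it may be over the hole. I descend gently.

Request:
{"fn": "apply_moves", "kwargs": {"increments": [[[0, 0, 0.002], 0, 0], [[0, 0, 0.004], 0, 0], [[0, 0, 0.004], 0, 0]]}}

```text
time_s: 18.15
eef_pos: [0.5987, 0.0352, 0.1712]
tcp_rot: [-0.0, 0.801, 0.599, -0.0]
force: [0.1, 0.1, -4.9]
opening: 0.0146
gripper_force: 59.6
```

Request:
{"fn": "apply_moves", "kwargs": {"increments": [[[0, 0, 0.002], 0, 0], [[0, 0, 0.004], 0, 0], [[0, 0, 0.004], 0, 0]]}}

```text
time_s: 18.45
eef_pos: [0.5987, 0.0351, 0.1702]
tcp_rot: [-0.0, 0.801, 0.599, -0.0]
force: [-0.7, -1.0, -3.9]
opening: 0.0149
gripper_force: 59.6
```

In the hole. The underside should land at TCP ≈ 0.1654, so I continue down in small steps.

Request:
{"fn": "apply_moves", "kwargs": {"increments": [[[0, 0, 0.003], 0, 0], [[0, 0, 0.006], 0, 0], [[0, 0, 0.008], 0, 0], [[0, 0, 0.008], 0, 0]]}}

```text
time_s: 18.85
eef_pos: [0.5987, 0.0352, 0.1682]
tcp_rot: [-0.0, 0.801, 0.599, -0.0]
force: [0.1, -0.2, -3.5]
opening: 0.0146
gripper_force: 59.6
```

Request:
{"fn": "apply_moves", "kwargs": {"increments": [[[0, 0, 0.003], 0, 0], [[0, 0, 0.006], 0, 0], [[0, 0, 0.006], 0, 0]]}}

```text
time_s: 19.15
eef_pos: [0.5987, 0.0352, 0.1667]
tcp_rot: [-0.0, 0.801, 0.599, -0.0]
force: [0.1, -0.2, -3.6]
opening: 0.0149
gripper_force: 59.6
```

Request:
{"fn": "apply_moves", "kwargs": {"increments": [[[0, 0, 0.002], 0, 0], [[0, 0, 0.004], 0, 0], [[0, 0, 0.004], 0, 0]]}}

```text
time_s: 19.45
eef_pos: [0.5988, 0.0352, 0.1658]
tcp_rot: [-0.0, 0.801, 0.599, 0.0]
force: [-0.2, 0.8, -4.2]
opening: 0.0147
gripper_force: 59.7
```

Request:
{"fn": "apply_moves", "kwargs": {"increments": [[[0, 0, 0.002], 0, 0], [[0, 0, 0.003], 0, 0], [[0, 0, 0.003], 0, 0]]}}

```text
time_s: 19.75
eef_pos: [0.599, 0.0353, 0.1656]
tcp_rot: [0.0, 0.801, 0.599, 0.0]
force: [-1.4, 1.1, 2.0]
opening: 0.015
gripper_force: 60.4
```

Request:
{"fn": "apply_moves", "kwargs": {"increments": [[[0, 0, 0.001], 0, 0], [[0, 0, 0.001], 0, 0], [[0, 0, 0.001], 0, 0]]}}

```text
time_s: 20.05
eef_pos: [0.5991, 0.0354, 0.1655]
tcp_rot: [0.0, 0.801, 0.599, 0.0]
force: [-1.4, 1.9, 5.6]
opening: 0.0146
gripper_force: 60.9
```

Seated, 6.9 mm below the riding height. I release and rise.

Request:
{"fn": "apply_moves", "kwargs": {"increments": [[[0, 0, -0.001], 0, 0.3], [[0, 0, -0.001], 0, 0.5], [[0, 0, -0.001], 0, 1], [[0, 0, -0.001], 0, 1], [[0, 0, -0.001], 0, 1], [[0, 0, -0.001], 0, 1], [[0, 0, -0.1], 0, 1], [[0, 0, -0.25], 0, 1], [[0, 0, -0.4], 0, 1], [[0, 0, -0.4], 0, 1]]}}

```text
time_s: 21.05
eef_pos: [0.6025, 0.035, 0.2708]
tcp_rot: [0.003, 0.801, 0.599, 0.004]
force: [0.7, 0.0, 0.6]
opening: 0.0855
gripper_force: 0.0
```

Run:
```python
from h import *
p,R,s=tcp(); print(s["opening"],s["force"])
to((.5125,-.0665,.22),None)
a=camera("scene")
for c,st,l in blobs(a,masks(a)["red"],(270,200,330,250),1): print(c.round(1),st[4],ray("scene",c,.19).round(4), "vs flush",proj("scene",[.5984+.035*np.cos(-.285),.035+.035*np.sin(-.285),.19]))
cv2.imwrite("pics/p2.png",cv2.resize(a[110:260,230:390],(700,600),interpolation=cv2.INTER_CUBIC)[:,:,::-1])
```

```text
0.08545368974691867 [0.712766   0.03956425 0.56145681]
pos [0.6025 0.035  0.2708] yaw_y -0.2861 q6 0.23 t 21.05
rows shift [-0.4914 -0.233   0.1996] turn None
[296.  227.3] 14 [0.6338 0.0187 0.19  ] vs flush [298.6 228.3]
```

View pics/p2.png

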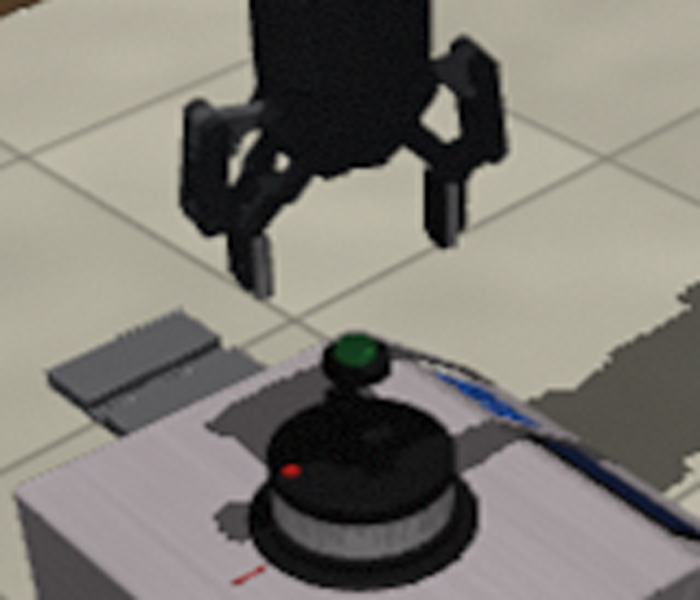

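The cup sits flush on the disc, its dot at crop (290,471), and the gripper is clear of it. Next I shut the fingers and move above the button.

Request:
{"fn": "apply_moves", "kwargs": {"increments": [[[-0.1, -0.05, 0], 0, 0], [[-0.25, -0.12, 0], 0, 0], [[-0.4, -0.19, 0], 0, 0], [[-0.491, -0.229, 0], 0, 0], [[-0.491, -0.229, 0], 0, 0], [[-0.491, -0.229, 0.1], 0, 0], [[-0.491, -0.229, 0.25], 0, 0], [[-0.491, -0.229, 0.37], 0, 0], [[-0.491, -0.229, 0.4], 0, 0], [[-0.491, -0.229, 0.4], 0, 0]]}}

```text
time_s: 22.1
eef_pos: [0.5083, -0.0657, 0.1634]
tcp_rot: [-0.002, 0.801, 0.599, -0.001]
force: [1.0, -0.2, 0.2]
opening: -0.0002
gripper_force: 0.0
```

Run:
```python
from h import *
to((.5135,-.066,.135)); s=sense(); print(s["opening"],s["force"])
```

```text
pos [ 0.5083 -0.0657  0.1634] yaw_y -0.2858 q6 0.022 t 22.1
rows shift [0.0045 0.0206 0.1136] turn None
-0.00016565250276169736 [ 1.04932699 -0.24070475  0.17551264]
```

Request:
{"fn": "apply_moves", "kwargs": {"increments": [[[0.004, 0.02, 0.02], 0, 0], [[0.004, 0.02, 0.05], 0, 0], [[0.004, 0.02, 0.08], 0, 0], [[0.004, 0.02, 0.1], 0, 0], [[0.004, 0.02, 0.1], 0, 0]]}}

```text
time_s: 22.6
eef_pos: [0.5137, -0.0667, 0.1391]
tcp_rot: [-0.001, 0.801, 0.599, -0.0]
force: [0.4, 1.3, -0.3]
opening: -0.0002
gripper_force: 0.0
```

Request:
{"fn": "apply_moves", "kwargs": {"increments": [[[0, 0, 0.006], 0, 0], [[0, 0, 0.012], 0, 0], [[0, 0, 0.016], 0, 0], [[0, 0, 0.016], 0, 0]]}}

```text
time_s: 23.0
eef_pos: [0.5143, -0.0669, 0.1358]
tcp_rot: [-0.0, 0.801, 0.599, 0.0]
force: [-0.6, 0.9, 0.5]
opening: -0.0
gripper_force: 0.0
```

Request:
{"fn": "apply_moves", "kwargs": {"increments": [[[0, 0, 0.004], 0, 0], [[0, 0, 0.008], 0, 0], [[0, 0, 0.008], 0, 0]]}}

```text
time_s: 23.3
eef_pos: [0.5142, -0.0668, 0.1337]
tcp_rot: [-0.0, 0.801, 0.599, -0.0]
force: [-0.4, -0.2, -0.3]
opening: 0.0002
gripper_force: 0.0
```

Request:
{"fn": "apply_moves", "kwargs": {"increments": [[[0, 0, 0.004], 0, 0], [[0, 0, 0.008], 0, 0], [[0, 0, 0.008], 0, 0]]}}

```text
time_s: 23.6
eef_pos: [0.5142, -0.0668, 0.1316]
tcp_rot: [-0.0, 0.801, 0.599, -0.0]
force: [0.4, -0.7, 0.0]
opening: -0.0003
gripper_force: 0.0
```

Request:
{"fn": "apply_moves", "kwargs": {"increments": [[[0, 0, 0.004], 0, 0], [[0, 0, 0.008], 0, 0], [[0, 0, 0.008], 0, 0]]}}

```text
time_s: 23.9
eef_pos: [0.5142, -0.0669, 0.1297]
tcp_rot: [-0.0, 0.801, 0.599, -0.0]
force: [0.3, -0.5, 0.4]
opening: -0.0001
gripper_force: 0.0
```

Request:
{"fn": "apply_moves", "kwargs": {"increments": [[[0, 0, 0.004], 0, 0], [[0, 0, 0.008], 0, 0], [[0, 0, 0.008], 0, 0]]}}

```text
time_s: 24.2
eef_pos: [0.5144, -0.0669, 0.1279]
tcp_rot: [0.0, 0.801, 0.599, 0.0]
force: [0.1, -0.1, 1.8]
opening: 0.0007
gripper_force: 0.9
```

Contact with the button. I press on.

Request:
{"fn": "apply_moves", "kwargs": {"increments": [[[0, 0, 0.004], 0, 0], [[0, 0, 0.008], 0, 0], [[0, 0, 0.008], 0, 0]]}}

```text
time_s: 24.5
eef_pos: [0.5144, -0.0669, 0.1259]
tcp_rot: [0.0, 0.801, 0.599, 0.0]
force: [-0.1, 0.0, 3.3]
opening: 0.0001
gripper_force: 1.6
```

Request:
{"fn": "apply_moves", "kwargs": {"increments": [[[0, 0, 0.004], 0, 0], [[0, 0, 0.008], 0, 0], [[0, 0, 0.008], 0, 0]]}}

```text
time_s: 24.8
eef_pos: [0.5144, -0.0669, 0.1239]
tcp_rot: [0.0, 0.801, 0.599, 0.0]
force: [-0.4, 0.2, 4.8]
opening: -0.0001
gripper_force: 2.3
```

Request:
{"fn": "apply_moves", "kwargs": {"increments": [[[0, 0, 0.004], 0, 0], [[0, 0, 0.006], 0, 0], [[0, 0, 0.006], 0, 0]]}}

```text
time_s: 25.1
eef_pos: [0.5145, -0.0669, 0.1234]
tcp_rot: [0.0, 0.801, 0.599, 0.0]
force: [-3.0, 1.0, 13.9]
opening: -0.0003
gripper_force: 6.8
```

The force jumps to 13.9 N after the 5 N spring, so the button is at its end stop. I retreat upward and re-check.

Request:
{"fn": "apply_moves", "kwargs": {"increments": [[[0, 0, -0.05], 0, 0], [[0, 0, -0.15], 0, 0], [[0, 0, -0.3], 0, 0], [[0, 0, -0.45], 0, 0], [[0, 0, -0.5], 0, 0], [[0, 0, -0.5], 0, 0], [[0, 0, -0.5], 0, 0], [[0, 0, -0.5], 0, 0]]}}

```text
time_s: 25.9
eef_pos: [0.5129, -0.0666, 0.2454]
tcp_rot: [-0.001, 0.801, 0.599, -0.001]
force: [-0.7, 0.3, 0.6]
opening: -0.0002
gripper_force: 0.0
```

Run:
```python
from h import *
p,R,s=tcp();print(p,s["force"])
a=camera("scene")
for c,st,l in blobs(a,masks(a)["red"],(285,215,310,240),1): print(c.round(1),st[4])
for c,st,l in blobs(a,masks(a)["green"],(300,188,322,210),4): print("green",c.round(1),st[4])
print(job_done())
```

```text
[ 0.51290614 -0.06656077  0.24536665] [-0.67898107  0.31098279  0.62256522]
[296.  227.3] 14
green [310.9 197. ] 51
the job is handed in; nothing more can be done
None
```

The cup is seated flush with its pin in the disc's hole, the start button was pressed to its stop and released, and the job was handed in at about 26 s; no verdict was returned.

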